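# Stand the keeled-over test-kit case back up in its row

## Robot

A 6-joint arm with a two-finger parallel gripper is mounted at the origin on the work surface. World frame = base frame: x ahead of the robot, y to its left, z up, the work surface at z = 0. Lengths are in m, angles in rad, forces in N, time in s.
With the tool pointing down it reaches from about 0.35 to 0.875 m from the base axis. Payload 4.2 kg.
Tool frame: the origin (TCP) lies midway between the tips of the shut fingers; the grasp point (between the pads) lies 19 mm behind it (r.pinch_z is the distance from the TCP to the grasp point, in m); x points along the fingers, y is the direction in which the jaws open and shut, and the axes are right-handed (so a half turn about x gives the same grasp; the last joint's range is limited). The gripper opens to 87 mm and grips with 3 to 60 N. Pads are 19 mm wide; open, the fingers measure 117 mm over their backs; the gripper's body (75 mm by 190 mm) begins 51 mm behind the grasp point.
Start: joints at [-1.044, 0.385, 0.008, 0, -1.194, -0.259], TCP at [0.165, -0.603, 0.223] pointing down, gripper open.
Joint ranges: [-3.14, 3.14], [-1.21, 2.06], [-1.07, 1.41], [-3.16, 2.05], [-2.99, -0.16], [-3.1, 3.1]. Speed limits (rad/s): [2.79, 2.79, 3.14, 3.14, 3.14, 3.14].

## Interface

Orientations are given as a unit quaternion [w, x, y, z].
In Python, from rig import r gives the robot as it stands.
- The arm moves only by the tool servo_tool, never from a script. Its argument "targets" is a list of rows, each a list of 3 entries, a list of its own where there are three numbers: the turn, a rotation vector about the tool's x, y, z in degrees, then the shift along the tool's x, y, z in m, then the opening, from -1 (shut) to 1 (fully open). In form: [[[wx, wy, wz], [tx, ty, tz], jaw], ...]. A call has 1 to 10 rows; each row is the pose to reach, as a shift and turn from the pose commanded when the call began, along the tool's axes at that moment; what a row does not reach only later rows make up. A row lasts 1/12 s, in which the tool goes at most 41.7 mm and 7.16 degrees, less where a joint would pass 70% of its speed; a pose out of reach is approached as far as the arm can. A call with a gripper value outside its range is refused whole. The fingers move at their own pace and stop on an object; "grip_force" is the grip in N (left out, the last holds). Time passes only in rows, so rows that repeat a pose let the fingers close. It gives the time, the measured TCP pose, the force and the opening at its end, in the units of the state.
- r.get_state(): the state, without advancing time (a new reading comes with each control period).
- r.capture(name): name is "side" or "top" or "wrist"; returns the picture (384x512x3 uint8, red, green, blue); there is no depth.
- r.get_calibration(name): a dict with "camera_matrix" (3x3 intrinsics, pixels), "T" (4x4, takes a point from camera to world coordinates). Camera axes: x right, y down, z forward; pixel columns grow to the right and rows downward; lengths in m; the calibration is good to about 2 mm. A picture is of the moment at which its call begins: read the wrist's pose just before it. get_calibration takes no time and is no camera call; for the wrist camera it gives the pose at the moment of the call.
- r.hand_in(): hands the job in, once; it reports no verdict.
Trained networks look in the newest picture that a camera, given by its name, has taken for a name from the list of things; names that differ only in an ending like _2 or _b are one class to them, and where a whole thing is asked for, a point or a joint stands for the part that bears it (a point fixed in the world has none). Each returns a list of dicts, best first, with "p" (0 to 1); they miss things now and then, are a little off and sometimes report something else, mostly with a low value. They report only what shows in the picture. A call takes as long as a camera call.
- r.look_for(camera, query): "rect" ([centre column, centre row, width, height] in pixels, round what is visible of it).
- r.landmark_of(camera, query): "at" ([column, row] in pixels: a listed point, or the origin of a listed thing).
The state is a dict: "t": time; "joints": joint angles; "joint_vel": joint speeds; "joint_efforts": joint torques, N m; "ee_pos": TCP position; "tcp_rot": TCP orientation; "contact_force": force on the tool from outside, world axes, zero at the start; "ft_torque": the same for the moment, N m; "finger_gap": finger opening in m.
Only numpy, scipy, OpenCV 4.12 (cv2) and the standard library are available. Lean on these libraries where they do the work, as an engineer would, in place of code of your own. Each camera call takes 0.05 s, during which the arm holds its last target. There are 200 camera calls.

## Task

One of the three grey test-kit cases in the row at the steel bookend has keeled over onto the flat slide box beside it. Push it back up with your fingertips until it stands upright on its base, then push it gently along the bench until it stands snug and square against the next case, and leave it standing there. Only push it: do not take it by its handle or lift it off the bench, and do not disturb the other cases, the slide box or the small things around.

Things in the scene. Friction and masses are not known exactly. Their poses are not given: they have to be found in the camera images.
- case: the keeled-over grey plastic carrying case, 0.4 to 0.8 kg: 160 mm deep (its x), 70 thick (its y), 110 high (its z). Origin: centre of its 160 x 70 base; z points from base to top, +y towards the row, -y is the outer broad face. At the start it leans 48 degrees away from the row, the outer edge of its base (y -35, z 0) on the bench, its outer face on the slide box's edge
- case_mid (a point): the centre of the keeled-over case's volume, 55 mm along z from its base; 55 mm above the bench when it stands, at most 65 mm as it tips
- case_top (a point): middle of the outer edge of the keeled-over case's top, at (0, -35, 110) mm in its frame. At the start it is 74 mm above the bench and overhangs the slide box by 44 mm. Pushed towards the row here, the case turns about the outer edge of its base; leaning less than about 32 degrees it drops onto its base by itself, 20 to 55 mm short of next_case
- case_foot (a point): middle of the outer edge of the keeled-over case's base, at (0, -35, 0) mm in its frame, on which it tips; about 38 mm from the slide box. Friction on the bench is 0.48 to 0.72: once standing, the case slides when pushed lower than about 45 mm above the bench, and tips when pushed higher up
- case_handle: the black carrying handle on the front (-x) edge of that case, a 9 mm bar standing 18 mm off the edge and reaching from 33 to 77 mm above the base; the origin is the centre of the case's front base edge, at (-80, 0, 0) in the case's frame. Not to be gripped
- next_case: the same model of case, 160 x 70 x 110 mm (x, y, z), standing upright in the row, about 0.8 kg; origin the centre of its base, z up, y along the row towards the bookend. Its -y broad face, 35 mm from the origin, is where the keeled-over case belongs; standing snug, the two origins are 70 mm apart
- big_case: a larger case of the same make, 175 x 75 x 125 mm, upright between next_case and the bookend; origin the centre of its base, axes as next_case
- bookend: heavy steel bookend, fixed: an upright plate 140 mm wide (x), 150 mm high, with a foot on the side away from the row; the origin is at bench height on the row side of the plate; the row runs from it along its -y axis
- slide_box: slate-blue plastic slide box, 208 x 95 x 34 mm (x, y, z), lying on the bench, about 0.7 kg; origin the centre of its underside; its y axis points towards the row, so its near edge is at y +47.5
- tube_front: sample tube standing in front of the row, 35 mm across the red cap, 114 mm high; origin the centre of its foot
- tube_back: the same sort of tube standing behind the row; origin the centre of its foot
- petri: two stacked petri dishes, 94 mm across, 30 mm high, beyond the slide box; origin the centre of the underside
- slide_pack: small carton of glass slides, 80 x 55 x 30 mm; origin the centre of the underside
- counter: steel hand tally counter lying on its back, 48 mm across, 32 mm high; origin the centre of the underside

How it is judged:
At the end, for the whole second after the job is handed in: The case stands upright on its base on the bench (within 3.4 degrees), at rest, within 6 mm of touching the next case's broad face, turned no more than 5 degrees from it and no more than 40 mm forward or back of it; the other two cases still stand upright (angle between each of case, next_case, big_case's own z axis and vertical below 0.06 rad and height (world z) of case_mid below 0.058 m and y of case in the frame of next_case between -0.076 and -0.062 m and x of case in the frame of next_case between -0.04 and 0.04 m and angle between the y axis of case and the y axis of next_case, either way round below 0.09 rad and linear speed of case below 0.02 m/s and angular speed of case below 0.1 rad/s).
It fails at once if the case is shoved hard (the fingers press on it with over 35 N) (contact force between the fingers and case above 35 N).
It fails at once if the case is lifted off the bench (its centre rises above 80 mm) (height (world z) of case_mid above 0.08 m).
It fails at once if the case is taken by its handle (the fingers bear on the handle) (contact force between the fingers and case_handle above 1.5 N).
It fails at once if one of the standing cases is shifted more than 25 mm or tipped (distance of any of next_case, big_case from where it was at the start of the episode above 0.025 m or angle between any of next_case, big_case's own z axis and vertical above 0.3 rad).
It fails at once if the slide box, a tube, dish, carton or counter is shifted more than 30 mm or knocked over (distance of any of tube_front, tube_back, petri, slide_pack, counter, slide_box from where it was at the start of the episode above 0.03 m or angle between any of tube_front, tube_back, petri, slide_pack, counter, slide_box's own z axis and vertical above 0.5 rad).
It also fails if it takes over 45 s, if anything falls off the work surface, if the arm or the gripper's body presses on something with over 40 N, if the wrist force passes 120 N, or if a joint passes its speed limit or range.

## Working session

There is one attempt and no reset: what is moved stays moved. The work goes in short steps, Python scripts to look and compute and a tool call to move; the robot and the scene stay as the last step left them, time stands still between calls to the robot, and variables do not carry over. Pictures are saved under pics/ and viewed, about 8 in all and at most 12, crops included, and the job is handed in when it is done.

Besides the shell and the picture viewer there is one more tool, called after "Call:" in YAML: its name, and indented under it one key for each argument. servo_tool: Moves the arm, as the interface text tells. Its arguments: {"type":"object","properties":{"targets":{"type":"array"},"grip_force":{"type":"number"}},"required":["targets"]}

```bash
mkdir -p pics; ls
cat > h.py <<'E'
import numpy as np, cv2
from rig import r
def ray(cam,px):
    c=r.get_calibration(cam);K=np.array(c["camera_matrix"]);T=np.array(c["T"])
    d=T[:3,:3]@np.linalg.inv(K)@np.array([px[0],px[1],1.]);return T[:3,3],d
def at_z(cam,px,z):
    o,d=ray(cam,px);return o+d*(z-o[2])/d[2]
def proj(cam,P):
    c=r.get_calibration(cam);K=np.array(c["camera_matrix"]);T=np.array(c["T"])
    p=K@(T[:3,:3].T@(np.array(P)-T[:3,3]));return p[:2]/p[2]
def tri(pa,pb,a="side",b="top"):
    o1,d1=ray(a,pa);o2,d2=ray(b,pb)
    s=np.linalg.lstsq(np.c_[d1,-d2],o2-o1,rcond=None)[0]
    p,q=o1+s[0]*d1,o2+s[1]*d2
    return (p+q)/2,np.linalg.norm(p-q)
E
python3 - <<'E'
from h import *
np.set_printoptions(precision=4,suppress=True)
s=r.get_state();print(s["t"],s["ee_pos"],s["tcp_rot"],s["finger_gap"])
im={}
for c in("side","top"):
    im[c]=r.capture(c);print(c,np.array(r.get_calibration(c)["T"])[:3,3])
cv2.imwrite("pics/a.png",cv2.cvtColor(cv2.resize(np.vstack([im["side"],im["top"]]),(512*3//4*1,768*3//4)),cv2.COLOR_RGB2BGR)) if 0 else None
for c in im: cv2.imwrite(f"pics/{c}0.png",cv2.cvtColor(im[c],cv2.COLOR_RGB2BGR))
Z=dict(case_mid=.062,case_top=.074,case_foot=0,case_handle=None,next_case=0,big_case=0,bookend=0,slide_box=0,tube_front=0,tube_back=0,petri=0,slide_pack=0,counter=0)
for q,z in Z.items():
    L={}
    for c in im:
        o=r.landmark_of(c,q)
        if o:
            L[c]=o[0]["at"];print(q,c,np.round(L[c]),round(o[0]["p"],2),at_z(c,L[c],z) if z is not None else "")
    if len(L)==2: print("   tri",*tri(L["side"],L["top"]))
E
```

```text
pics
0.0 [ 0.1652 -0.6021  0.2215] [ 0.7007 -0.0936  0.7009  0.0951] 0.08738493134566694
side [0.521  0.6059 0.5567]
top [ 0.439  -0.0527  1.081 ]
case_mid side [256. 177.] 0.82 [ 0.5518 -0.098   0.062 ]
case_mid top [285. 188.] 0.67 [ 0.5507 -0.0944  0.062 ]
   tri [ 0.5511 -0.0944  0.0645] 0.0012566426680707108
case_top top [314. 184.] 0.83 [ 0.5562 -0.1567  0.074 ]
case_handle top [263. 222.] 0.46 
next_case top [215. 186.] 0.59 [0.5627 0.063  0.    ]
big_case top [182. 187.] 0.77 [0.5623 0.1398 0.    ]
bookend side [237. 288.] 0.77 [0.5734 0.1719 0.    ]
bookend top [161. 183.] 0.82 [0.5727 0.1875 0.    ]
   tri [0.5714 0.1841 0.0155] 0.0011275841290967743
slide_box top [310. 193.] 0.94 [ 0.5451 -0.1534  0.    ]
tube_front side [322. 262.] 0.71 [0.4109 0.0991 0.    ]
tube_front top [194. 250.] 0.77 [0.419 0.111 0.   ]
   tri [0.4163 0.1097 0.0121] 0.0060671341455729435
tube_back side [179. 248.] 0.83 [0.7003 0.0765 0.    ]
tube_back top [211. 128.] 0.72 [0.6976 0.0713 0.    ]
   tri [ 0.7003  0.072  -0.005 ] 0.002952573667118008
petri side [281. 154.] 0.8 [ 0.4894 -0.3039  0.    ]
petri top [379. 219.] 0.94 [ 0.4827 -0.3078  0.    ]
   tri [ 0.486  -0.3089 -0.0033] 0.006487819948976616
slide_pack side [323. 177.] 0.76 [ 0.3815 -0.1942  0.    ]
slide_pack top [329. 264.] 0.65 [ 0.3848 -0.193   0.    ]
   tri [ 0.3833 -0.1926  0.0013] 0.003131707848940872
counter side [327. 208.] 0.88 [ 0.3845 -0.0665  0.    ]
counter top [270. 264.] 0.78 [ 0.3857 -0.0601  0.    ]
   tri [ 0.3859 -0.0601  0.0053] 0.00019956351835482482
```

View pics/top0.png

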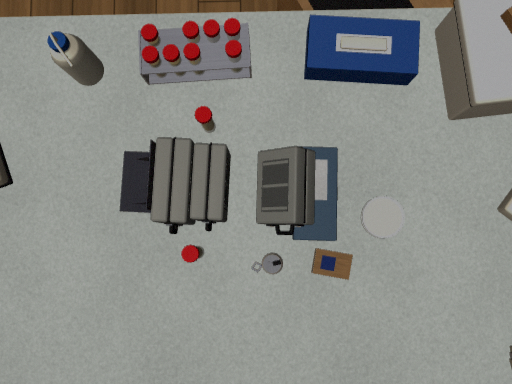

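View pics/side0.png

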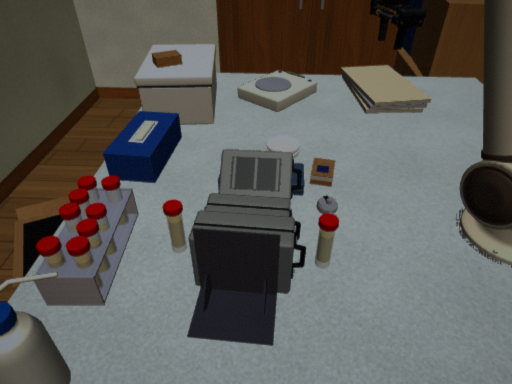

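Top view: the row is at columns 153–229, with the keeled case at columns 257–314 leaning right (-y) onto the slide box (columns 293–338). The side view agrees. Next I measure yaw and edges with an overlay.

Run:
```python
from h import *
np.set_printoptions(precision=4,suppress=True)
im=cv2.imread("pics/top0.png");g=cv2.cvtColor(im,cv2.COLOR_BGR2GRAY)
L=cv2.createLineSegmentDetector().detect(g)[0][:,0]
for l in L:
    if np.hypot(l[2]-l[0],l[3]-l[1])>45 and 140<l[0]<345 and 120<l[1]<250 and abs(l[3]-l[1])>30:
        a,b=l[:2],l[2:]
        if a[1]<b[1]:a,b=b,a
        print(a,b,*[f"z{z}: {at_z('top',a,z)[:2]} {at_z('top',b,z)[:2]}" for z in(.034,.074,.11)],"yaw",np.degrees(np.arctan2(a[0]-b[0],a[1]-b[1])))
big=cv2.resize(im[120:250,140:345],None,fx=3.8,fy=3.8,interpolation=cv2.INTER_CUBIC)
def box(o,yaw,lean,col,D=(.16,.07,.11),foot=True):
    c,s=np.cos(yaw),np.sin(yaw);Rz=np.array([[c,-s,0],[s,c,0],[0,0,1]])
    c,s=np.cos(lean),np.sin(lean);Rx=np.array([[1,0,0],[0,c,-s],[0,s,c]])
    P=[]
    for z in(0,D[2]):
        for x,y in((-1,-1),(1,-1),(1,1),(-1,1)):
            P.append(o+Rz@Rx@np.array([x*D[0]/2,y*D[1]/2+D[1]/2,z]))
    px=[tuple(int(v) for v in (proj("top",p)-[140,120])*3.8) for p in P]
    for i in range(4):
        for a,b in((i,(i+1)%4),(i+4,(i+1)%4+4),(i,i+4)): cv2.line(big,px[a],px[b],col,1)
y=np.radians(-2)
box(np.array([.5545,-.075,0]),y,np.radians(48),(0,255,255))
box(np.array([.5627,.028,0]),y,0,(0,255,0))
box(np.array([.5451,-.1534-.0475,0]),y,0,(0,0,255),(.208,.095,.034))
cv2.imwrite("pics/ov.png",big)
```

```text
[226.5035 220.5348] [230.1902 154.2812] z0.034: [0.4826 0.034 ] [0.6302 0.025 ] z0.074: [0.481  0.0307] [0.6229 0.0221] z0.11: [0.4795 0.0277] [0.6163 0.0194] yaw -3.1849642
[148.4185 186.9268] [149.9706 140.645 ] z0.034: [0.5594 0.2076] [0.664  0.2052] z0.074: [0.5548 0.1976] [0.6554 0.1954] z0.11: [0.5507 0.1887] [0.6476 0.1865] yaw -1.9207926
[150.6226 213.038 ] [155.4852 143.0285] z0.034: [0.5012 0.202 ] [0.6583 0.1927] z0.074: [0.4988 0.1923] [0.65   0.1834] z0.11: [0.4967 0.1835] [0.6424 0.1749] yaw -3.9731147
[169.5196 219.3846] [174.9105 138.0776] z0.034: [0.4867 0.1599] [0.6689 0.149 ] z0.074: [0.4849 0.1518] [0.6601 0.1413] z0.11: [0.4832 0.1445] [0.6522 0.1344] yaw -3.7933114
[207.0948 216.8882] [211.4525 144.2746] z0.034: [0.4912 0.0768] [0.6535 0.0669] z0.074: [0.4892 0.0719] [0.6453 0.0623] z0.11: [0.4874 0.0674] [0.6379 0.0582] yaw -3.434324
[189.5846 215.7134] [193.9067 144.3466] z0.034: [0.4942 0.1155] [0.654  0.1062] z0.074: [0.4921 0.1091] [0.6458 0.1002] z0.11: [0.4902 0.1033] [0.6384 0.0947] yaw -3.4656892
[336.5183 239.3622] [337.2347 149.358 ] z0.034: [ 0.4387 
[... 1238 characters left out ...]
.034: [ 0.4777 -0.1325] [ 0.6388 -0.139 ] z0.074: [ 0.4762 -0.1295] [ 0.6312 -0.1357] z0.11: [ 0.4749 -0.1267] [ 0.6243 -0.1327] yaw -1.093112
[287.4926 209.3878] [288.5568 158.108 ] z0.034: [ 0.5055 -0.1004] [ 0.6196 -0.1048] z0.074: [ 0.503  -0.0986] [ 0.6127 -0.1029] z0.11: [ 0.5007 -0.097 ] [ 0.6065 -0.1011] yaw -1.1889218
[295.353  220.6193] [296.8994 146.9017] z0.034: [ 0.4806 -0.1172] [ 0.6446 -0.1239] z0.074: [ 0.479  -0.1148] [ 0.6367 -0.1211] z0.11: [ 0.4776 -0.1125] [ 0.6297 -0.1187] yaw -1.2017751
[307.414  219.3851] [308.426  165.6307] z0.034: [ 0.483  -0.1437] [ 0.6021 -0.1485] z0.074: [ 0.4813 -0.1402] [ 0.5958 -0.1449] z0.11: [ 0.4798 -0.1371] [ 0.5902 -0.1416] yaw -1.0785351
```

View pics/ov.png

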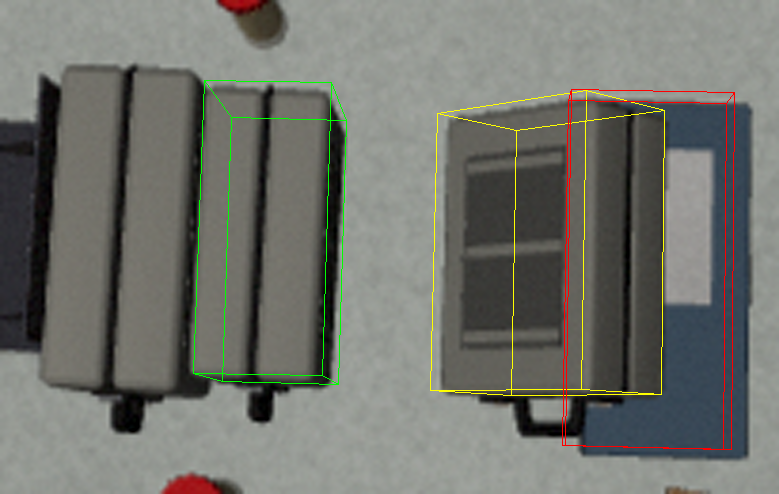

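The overlay fits: case foot at about (0.5545, -0.075), case yaw about -2.4°, row yaw about -3.5°, next_case's face at y≈0.025. The plan is to keep the jaws open along the case's length, with the tool tilted 30° so the tips lead.

```bash
cat >> h.py <<'E'
from scipy.spatial.transform import Rotation as Ro
def Rt(yaw=-3,tilt=30,sg=1):
    a=np.radians(yaw);t=np.radians(tilt)
    xc=np.array([np.cos(a),np.sin(a),0]);yc=np.array([-np.sin(a),np.cos(a),0])
    X=yc*np.sin(t)-np.array([0,0,1])*np.cos(t);Y=sg*xc
    return np.c_[X,Y,np.cross(X,Y)]
def to(P,sg,yaw=-3,tilt=30):
    s=r.get_state();w,x,y,z=s["tcp_rot"];R=Ro.from_quat([x,y,z,w]).as_matrix()
    print("t",round(s["t"],2),"tcp",np.round(s["ee_pos"],4),"F",np.round(s["contact_force"],1))
    print("turn",np.round(Ro.from_matrix(R.T@Rt(yaw,tilt,sg)).as_rotvec(degrees=True),1),"shift",np.round(R.T@(np.array(P)-s["ee_pos"]),4))
E
python3 -c "
from h import *
for sg in(1,-1):to([.548,-.21,.2],sg);print(np.round(Rt(sg=sg),3))
"
```

```text
t 1.4 tcp [ 0.1654 -0.6027  0.2225] F [ 0.2  0.  -0.5]
turn [105.5  20.4  28.3] shift [0.0226 0.2775 0.4729]
[[ 0.026  0.999 -0.045]
 [ 0.499 -0.052 -0.865]
 [-0.866  0.    -0.5  ]]
t 1.4 tcp [ 0.1654 -0.6027  0.2225] F [ 0.2  0.  -0.5]
turn [-69.9 -25.9  18.7] shift [0.0226 0.2775 0.4729]
[[ 0.026 -0.999  0.045]
 [ 0.499  0.052  0.865]
 [-0.866 -0.     0.5  ]]
```

Call:
servo_tool:
  targets:
    - [[-70,-26,19],[0.0226,0.2775,0.473],1]
    - [[-70,-26,19],[0.0226,0.2775,0.473],1]
    - [[-70,-26,19],[0.0226,0.2775,0.473],1]
    - [[-70,-26,19],[0.0226,0.2775,0.473],1]
    - [[-70,-26,19],[0.0226,0.2775,0.473],1]
    - [[-70,-26,19],[0.0226,0.2775,0.473],1]
    - [[-70,-26,19],[0.0226,0.2775,0.473],1]
    - [[-70,-26,19],[0.0226,0.2775,0.473],1]
    - [[-70,-26,19],[0.0226,0.2775,0.473],1]
    - [[-70,-26,19],[0.0226,0.2775,0.473],1]

```text
t: 2.23
ee_pos: [0.457, -0.3032, 0.2057]
tcp_rot: [0.642, -0.33, 0.391, 0.57]
contact_force: [-0.1, -0.4, 0.4]
finger_gap: 0.0873
```

```bash
python3 -c "
from h import *
to([.548,-.21,.15],-1)"
```

```text
t 2.23 tcp [ 0.457  -0.3032  0.2057] F [-0.1 -0.4  0.4]
turn [-4.6 -1.6  1.1] shift [ 0.0971 -0.0793  0.0661]
```

Call:
servo_tool:
  targets:
    - [[-4.6,-1.6,1.1],[0.097,-0.079,0.066],1]
    - [[-4.6,-1.6,1.1],[0.097,-0.079,0.066],1]
    - [[-4.6,-1.6,1.1],[0.097,-0.079,0.066],1]
    - [[-4.6,-1.6,1.1],[0.097,-0.079,0.066],1]
    - [[-4.6,-1.6,1.1],[0.097,-0.079,0.066],1]
    - [[-4.6,-1.6,1.1],[0.097,-0.079,0.066],1]

```text
t: 2.73
ee_pos: [0.5471, -0.2115, 0.1488]
tcp_rot: [0.628, -0.343, 0.364, 0.596]
contact_force: [0.4, -0.6, 0.1]
finger_gap: 0.0871
```

```bash
python3 -c "
from h import *
to([.546,-.21,.062],-1)"
```

```text
t 2.73 tcp [ 0.5471 -0.2115  0.1488] F [ 0.4 -0.6  0.1]
turn [-0.2 -0.1 -0.1] shift [ 0.076   0.0009 -0.0421]
```

Call:
servo_tool:
  targets:
    - [[0,0,0],[0.038,-0.003,-0.021],1]
    - [[0,0,0],[0.076,-0.006,-0.042],1]
    - [[0,0,0],[0.076,-0.006,-0.042],1]
    - [[0,0,0],[0.076,-0.006,-0.042],1]

```text
t: 3.07
ee_pos: [0.5509, -0.2114, 0.0608]
tcp_rot: [0.629, -0.341, 0.366, 0.596]
contact_force: [-0.7, 0.4, 1.0]
finger_gap: 0.0871
```

```bash
python3 -c "
from h import *
to([.554,-.165,.062],-1)
im=r.capture('side');to([.554,-.165,.062],-1)
cv2.imwrite('pics/s1.png',cv2.cvtColor(im,cv2.COLOR_RGB2BGR))"
```

```text
t 3.07 tcp [ 0.5509 -0.2114  0.0608] F [-0.7  0.4  1. ]
turn [-0.5  0.  -0.2] shift [ 0.0223 -0.0004  0.0409]
t 3.12 tcp [ 0.5525 -0.2123  0.0633] F [-0.2 -0.9  1.8]
turn [-0.3 -0.1  0. ] shift [0.0247 0.0013 0.0404]
```

View pics/s1.png

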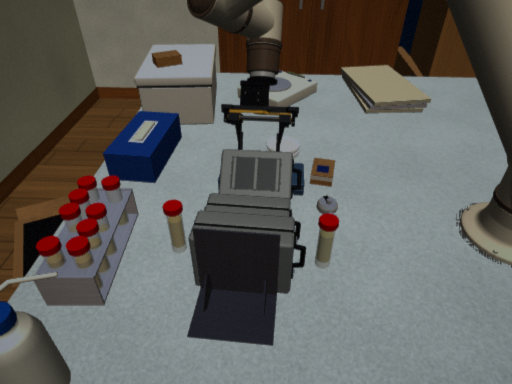

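Call:
servo_tool:
  targets:
    - [[0,0,0],[0.011,0,0.019],1]
    - [[0,0,0],[0.0225,0,0.039],1]
    - [[0,0,0],[0.022,0,0.0427],1]
    - [[0,0,0],[0.0219,0,0.0463],1]
    - [[0,0,0],[0.0216,0,0.05],1]
    - [[0,0,0],[0.0212,0,0.0536],1]
    - [[0,0,0],[0.0209,0,0.0572],1]
    - [[0,0,0],[0.0206,0,0.0609],1]

```text
t: 3.78
ee_pos: [0.5567, -0.1482, 0.0755]
tcp_rot: [0.629, -0.343, 0.364, 0.594]
contact_force: [-0.5, -0.9, -0.6]
finger_gap: 0.0875
```

```bash
python3 -c "
from h import *
im=r.capture('top');to([.558,-.12,.083],-1)
print(r.landmark_of('top','case_top')[:1])
cv2.imwrite('pics/s2.png',cv2.cvtColor(im,cv2.COLOR_RGB2BGR))"
```

```text
t 3.83 tcp [ 0.5569 -0.1476  0.0759] F [-0.5  0.6  0.7]
turn [-0.3 -0.1  0.1] shift [0.0076 0.0004 0.0275]
[{'at': [267.2, 179.6], 'p': 0.85}]
```

```bash
python3 -c "
from h import *
a=r.capture('side');b=r.capture('top')
print(r.landmark_of('top','case_top')[:1], [ (q,r.landmark_of('side',q)[:1],r.landmark_of('top',q)[:1]) for q in('case_mid','case_foot')])
im=np.hstack([a[100:340,130:400],b[100:340,120:390]])
cv2.imwrite('pics/s2.png',cv2.cvtColor(cv2.resize(im,(788,350)),cv2.COLOR_RGB2BGR))"
```

```text
[{'at': [278.9, 182.9], 'p': 0.83}] [('case_mid', [], []), ('case_foot', [{'at': [286.1, 153.8], 'p': 0.63}], [])]
```

View pics/s2.png

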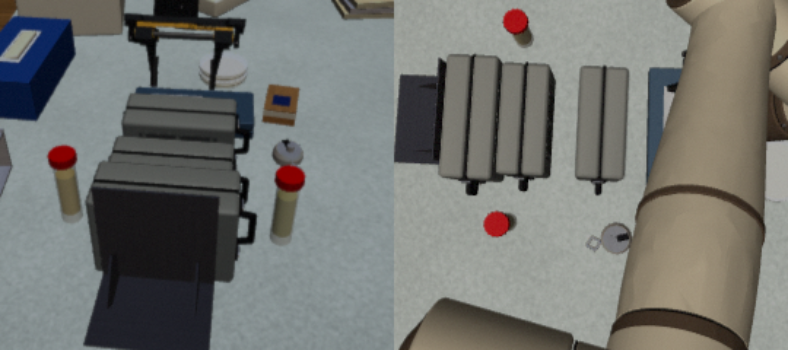

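The case already stands on its base. In the top view its top spans about columns 245–280, with next_case's face at column 229. I'll measure the gaps precisely.

Run:
```python
from h import *
np.set_printoptions(precision=4,suppress=True)
g=cv2.cvtColor(r.capture('top'),cv2.COLOR_RGB2GRAY)
for l in cv2.createLineSegmentDetector().detect(g)[0][:,0]:
    if abs(l[3]-l[1])>20 and 200<l[0]<310 and 120<l[1]<250:
        a,b=l[:2],l[2:]
        if a[1]<b[1]:a,b=b,a
        for z in(.034,.11):
            p,q=at_z('top',a,z),at_z('top',b,z);print(np.round(a[0]),z,p[:2],q[:2],"yaw",np.degrees(np.arctan2(q[1]-p[1],q[0]-p[0])).round(1),end=" ; ")
        print()
to([.556,-.106,.05],-1)
```

```text
227.0 0.034 [0.4826 0.0339] [0.6385 0.0247] yaw -3.4 ; 227.0 0.11 [0.4794 0.0276] [0.624  0.0191] yaw -3.4 ; 
284.0 0.034 [ 0.4204 -0.0908] [ 0.4663 -0.111 ] yaw -23.8 ; 284.0 0.11 [ 0.4218 -0.088 ] [ 0.4643 -0.1067] yaw -23.8 ; 
292.0 0.034 [ 0.467  -0.1091] [ 0.6392 -0.116 ] yaw -2.3 ; 292.0 0.11 [ 0.4649 -0.105 ] [ 0.6246 -0.1114] yaw -2.3 ; 
303.0 0.034 [ 0.5547 -0.1365] [ 0.6134 -0.14  ] yaw -3.5 ; 303.0 0.11 [ 0.5463 -0.1304] [ 0.6007 -0.1337] yaw -3.5 ; 
207.0 0.034 [0.4912 0.0768] [0.6534 0.0669] yaw -3.5 ; 207.0 0.11 [0.4874 0.0674] [0.6378 0.0582] yaw -3.5 ; 
260.0 0.034 [ 0.4842 -0.0394] [ 0.6459 -0.0486] yaw -3.3 ; 260.0 0.11 [ 0.481  -0.0403] [ 0.6309 -0.0489] yaw -3.3 ; 
276.0 0.034 [ 0.4781 -0.0739] [ 0.6453 -0.0838] yaw -3.4 ; 276.0 0.11 [ 0.4753 -0.0723] [ 0.6303 -0.0815] yaw -3.4 ; 
305.0 0.034 [ 0.5578 -0.1405] [ 0.6025 -0.1544] yaw -17.3 ; 305.0 0.11 [ 0.5492 -0.1342] [ 0.5906 -0.147 ] yaw -17.3 ; 
256.0 0.034 [ 0.4843 -0.0315] [ 0.6461 -0.0407] yaw -3.2 ; 256.0 0.11 [ 0.481  -0.0331] [ 0.631  -0.0415] yaw -3.2 ; 
203.0 0.034 [0.4913 0.0848] [0.6533 0.0751] yaw -3.5 ; 203.0 0.11 [0.4875 0.0749] [0.6377 0.0658] yaw -3.5 ; 
221.0 0.034 [0.4854 0.0451] [0.6498 0.0356] yaw -3.3 ; 221.0 0.11 [0.482 0.038] [0.6345 0.0292] yaw -3.3 ; 
241.0 0.034 [0.5122 0.0009] [ 0.6465 -0.0066] yaw -3.2 ; 241.0 0.11 [ 0.5069 -0.003 ] [ 0.6314 -0.01  ] yaw -3.2 ; 
273.0 0.034 [ 0.484  -0.0681] [ 0.6397 -0.0768] yaw -3.2 ; 273.0 0.11 [ 0.4807 -0.067 ] [ 0.6251 -0.0751] yaw -3.2 ; 
294.0 0.034 [ 0.4681 -0.114 ] [ 0.5318 -0.1353] yaw -18.5 ; 294.0 0.11 [ 0.466  -0.1095] [ 0.5251 -0.1293] yaw -18.5 ; 
244.0 0.034 [ 0.4902 -0.0044] [ 0.6041 -0.0096] yaw -2.6 ; 244.0 0.11 [ 0.4865 -0.0079] [ 0.5921 -0.0127] yaw -2.6 ; 
t 4.28 tcp [ 0.5565 -0.1479  0.0748] F [-0.8  0.3 -0.1]
turn [-0.3 -0.1  0. ] shift [0.0424 0.0028 0.0238]
```

Call:
servo_tool:
  targets:
    - [[0,0,0],[0.025,0.002,0.018],1]
    - [[0,0,0],[0.0497,0.002,0.036],1]
    - [[0,0,0],[0.0497,0.002,0.036],1]
    - [[0,0,0],[0.0497,0.002,0.036],1]
    - [[0,0,0],[0.058,0.002,0.031],1]
    - [[0,0,0],[0.067,0.002,0.026],1]
    - [[0,0,0],[0.067,0.002,0.026],1]
    - [[0,0,0],[0.067,0.002,0.026],1]

```text
t: 4.95
ee_pos: [0.557, -0.0925, 0.0288]
tcp_rot: [0.629, -0.342, 0.365, 0.595]
contact_force: [-0.0, -0.4, 0.1]
finger_gap: 0.0869
```

```bash
python3 -c "
from h import *
to([.558,-.0545,.03],-1,-3.4)"
```

```text
t 4.95 tcp [ 0.557  -0.0925  0.0288] F [-0.  -0.4  0.1]
turn [-0.1 -0.  -0.2] shift [0.018  0.0012 0.0335]
```

Call:
servo_tool:
  targets:
    - [[0,0,0],[0.002,0,0.0035],1]
    - [[0,0,0],[0.0035,0,0.0061],1]
    - [[0,0,0],[0.0045,0,0.0078],1]
    - [[0,0,0],[0.0055,0,0.0095],1]
    - [[0,0,0],[0.0065,0,0.0113],1]
    - [[0,0,0],[0.0075,0,0.013],1]
    - [[0,0,0],[0.0085,0,0.0147],1]
    - [[0,0,0],[0.0095,0,0.0165],1]
    - [[0,0,0],[0.0105,0,0.0182],1]
    - [[0,0,0],[0.0115,0,0.02],1]

```text
t: 5.78
ee_pos: [0.559, -0.0687, 0.03]
tcp_rot: [0.629, -0.343, 0.364, 0.595]
contact_force: [-0.3, -3.7, 0.2]
finger_gap: 0.0871
```

```bash
cat > m.py <<'E'
from h import *
import sys
np.set_printoptions(precision=4,suppress=True)
im=r.capture('top');g=cv2.cvtColor(im,cv2.COLOR_RGB2GRAY)
for l in cv2.createLineSegmentDetector().detect(g)[0][:,0]:
    if abs(l[3]-l[1])>40 and 200<l[0]<300 and 120<l[1]<250:
        a,b=l[:2],l[2:]
        if a[1]<b[1]:a,b=b,a
        p,q=at_z('top',a,.11),at_z('top',b,.11);print("y at x=.555:",np.interp(.555,[p[0],q[0]],[p[1],q[1]]).round(4),"yaw",np.degrees(np.arctan2(q[1]-p[1],q[0]-p[0])).round(1),p[:2],q[:2])
to([.558,-.0545,.03],-1,-3.4)
s=r.capture('side')
o=np.hstack([s[100:340,130:400],im[100:340,120:390]])
cv2.imwrite(f'pics/{sys.argv[1]}.png',cv2.cvtColor(cv2.resize(o,(788,350)),cv2.COLOR_RGB2BGR))
E
python3 m.py p1
```

```text
y at x=.555: 0.0231 yaw -3.5 [0.4817 0.0276] [0.6163 0.0193]
y at x=.555: 0.0632 yaw -3.5 [0.4874 0.0673] [0.6378 0.0582]
y at x=.555: -0.0266 yaw -3.2 [ 0.5272 -0.025 ] [ 0.6312 -0.0309]
y at x=.555: -0.019 yaw -4.0 [ 0.4837 -0.014 ] [ 0.6313 -0.0243]
y at x=.555: 0.0708 yaw -3.5 [0.4875 0.0749] [0.6377 0.0658]
y at x=.555: 0.0338 yaw -3.3 [0.482 0.038] [0.6345 0.0292]
y at x=.555: 0.0121 yaw -3.1 [0.4842 0.016 ] [0.6343 0.0078]
y at x=.555: 0.0065 yaw -3.1 [0.4867 0.0102] [0.5793 0.0052]
t 5.83 tcp [ 0.559  -0.0682  0.0301] F [ 0.5 -3.5 -1.3]
turn [ 0.1 -0.  -0.2] shift [0.0069 0.0018 0.0118]
```

View pics/p1.png

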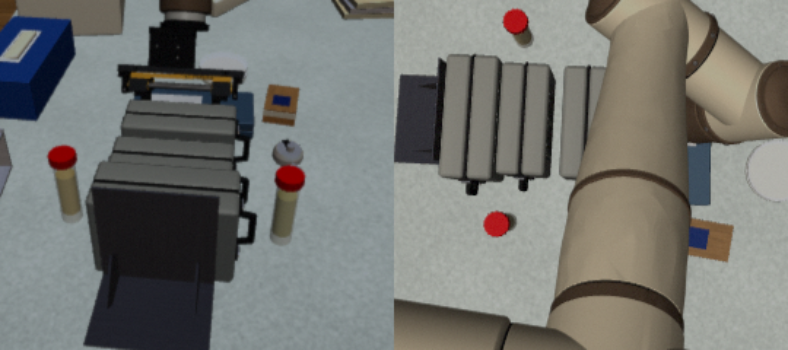

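The case is upright and sliding with about 3.7 N. Comparing seam lines gives a remaining gap of about 20 mm.

Call:
servo_tool:
  targets:
    - [[0,0,0],[0.001,0,0.0017],1]
    - [[0,0,0],[0.002,0,0.0035],1]
    - [[0,0,0],[0.003,0,0.0052],1]
    - [[0,0,0],[0.004,0,0.0069],1]
    - [[0,0,0],[0.005,0,0.0087],1]
    - [[0,0,0],[0.006,0,0.0104],1]
    - [[0,0,0],[0.007,0,0.0121],1]
    - [[0,0,0],[0.008,0,0.0139],1]
    - [[0,0,0],[0.0085,0,0.0147],1]
    - [[0,0,0],[0.0085,0,0.0147],1]

```text
t: 6.72
ee_pos: [0.5599, -0.0515, 0.03]
tcp_rot: [0.629, -0.343, 0.364, 0.595]
contact_force: [-0.1, -2.3, -1.3]
finger_gap: 0.087
```

```bash
python3 m.py p2
```

```text
y at x=.555: 0.0633 yaw -3.5 [0.4874 0.0674] [0.6378 0.0583]
y at x=.555: 0.0269 yaw -3.2 [0.4818 0.031 ] [0.6294 0.0228]
y at x=.555: 0.0708 yaw -3.5 [0.4875 0.0749] [0.6377 0.0658]
y at x=.555: -0.0011 yaw -4.3 [0.5146 0.0019] [ 0.6315 -0.0068]
y at x=.555: 0.0348 yaw -3.3 [0.4821 0.039 ] [0.6346 0.0302]
t 6.77 tcp [ 0.56   -0.0515  0.03  ] F [ 0.3 -2.5 -1.1]
turn [ 0.1 -0.  -0.2] shift [-0.0016  0.0018 -0.0027]
```

Call:
servo_tool:
  targets:
    - [[0,0,0],[0.0004,0,0.0007],1]
    - [[0,0,0],[0.0008,0,0.0014],1]
    - [[0,0,0],[0.0012,0,0.0021],1]
    - [[0,0,0],[0.0012,0,0.0021],1]

```text
t: 7.15
ee_pos: [0.5601, -0.0494, 0.03]
tcp_rot: [0.629, -0.343, 0.364, 0.595]
contact_force: [-0.3, -3.3, -0.8]
finger_gap: 0.0872
```

```bash
python3 m.py p3
```

```text
y at x=.555: 0.0632 yaw -3.5 [0.4874 0.0674] [0.6378 0.0582]
y at x=.555: 0.0708 yaw -3.5 [0.4875 0.0749] [0.6377 0.0658]
y at x=.555: 0.0008 yaw -4.1 [0.5223 0.0032] [ 0.6317 -0.0047]
y at x=.555: 0.0284 yaw -3.4 [0.4869 0.0324] [0.6295 0.0241]
y at x=.555: 0.0355 yaw -3.2 [0.4871 0.0393] [0.6347 0.031 ]
t 7.2 tcp [ 0.5601 -0.0494  0.03  ] F [ 0.  -3.7 -0.6]
turn [ 0.1 -0.1 -0.2] shift [-0.0026  0.0018 -0.0045]
```

Call:
servo_tool:
  targets:
    - [[0,0,0],[0.0003,0,0.0005],1]
    - [[0,0,0],[0.0006,0,0.001],1]
    - [[0,0,0],[0.0006,0,0.001],1]

```text
t: 7.5
ee_pos: [0.5601, -0.0488, 0.0299]
tcp_rot: [0.629, -0.343, 0.365, 0.595]
contact_force: [-1.3, -4.6, -0.1]
finger_gap: 0.0871
```

Call:
servo_tool:
  targets:
    - [[0,0,0],[0.0004,0,0.0007],1]
    - [[0,0,0],[0.0007,0,0.0012],1]
    - [[0,0,0],[0.0007,0,0.0012],1]

```text
t: 7.75
ee_pos: [0.5601, -0.0483, 0.0299]
tcp_rot: [0.629, -0.344, 0.365, 0.594]
contact_force: [-2.1, -7.7, 0.8]
finger_gap: 0.0866
```

Force rose to 7.7 N while the tool barely moved, so the case is seated. Backing away.

Call:
servo_tool:
  targets:
    - [[0,0,0],[-0.002,0,-0.003],1]
    - [[0,0,0],[-0.006,0,-0.0104],1]
    - [[0,0,0],[-0.009,0,-0.0156],1]
    - [[0,0,0],[-0.04,0,-0.016],1]
    - [[0,0,0],[-0.08,0,-0.016],1]
    - [[0,0,0],[-0.12,0,-0.016],1]
    - [[0,0,0],[-0.16,-0.0,-0.05],1]
    - [[0,0,0],[-0.18,0,-0.09],1]
    - [[0,0,0],[-0.18,0,-0.13],1]
    - [[0,0,0],[-0.18,0,-0.13],1]

```text
t: 8.58
ee_pos: [0.5479, -0.2538, 0.1195]
tcp_rot: [0.63, -0.342, 0.366, 0.593]
contact_force: [0.5, 0.5, -0.8]
finger_gap: 0.0871
```

```bash
python3 m.py p4
python3 - <<'E'
from h import *
for q in('slide_box','petri','counter','slide_pack','tube_front','tube_back','next_case','big_case','case_mid'):
    o=r.landmark_of('top',q)
    if o: print(q,np.round(at_z('top',o[0]['at'],.055 if q=='case_mid' else 0),3))
E
```

```text
y at x=.555: -0.0408 yaw -3.2 [ 0.476  -0.0363] [ 0.6309 -0.0451]
y at x=.555: -0.1086 yaw -2.3 [ 0.4422 -0.1042] [ 0.6298 -0.1116]
y at x=.555: 0.0633 yaw -3.3 [0.4874 0.0673] [0.6378 0.0585]
y at x=.555: -0.0065 yaw -3.3 [ 0.4814 -0.0022] [ 0.634  -0.0111]
y at x=.555: 0.0009 yaw -3.4 [0.4816 0.0052] [ 0.6316 -0.0036]
y at x=.555: 0.0709 yaw -3.4 [0.4875 0.0749] [0.6379 0.066 ]
y at x=.555: 0.0291 yaw -3.4 [0.4869 0.0331] [0.632  0.0245]
y at x=.555: -0.0342 yaw -3.2 [ 0.4811 -0.0301] [ 0.6284 -0.0384]
y at x=.555: 0.0358 yaw -3.2 [0.4871 0.0396] [0.6347 0.0314]
t 8.63 tcp [ 0.5474 -0.253   0.1184] F [ 0.7  0.2 -0.6]
turn [-0.3  0.  -0.2] shift [0.1759 0.0013 0.1279]
counter [ 0.383 -0.072  0.   ]
slide_pack [ 0.389 -0.19   0.   ]
tube_front [0.414 0.101 0.   ]
tube_back [0.702 0.076 0.   ]
next_case [0.561 0.065 0.   ]
big_case [0.569 0.141 0.   ]
```

View pics/p4.png

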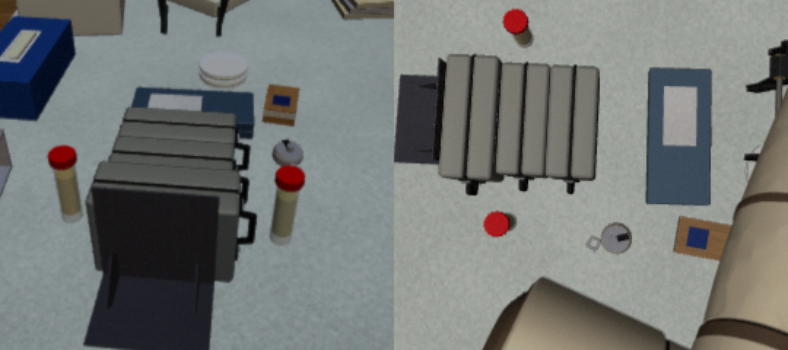

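The seams are 69.9 mm apart (70 when snug). The case is parallel to next_case within 0.2° and about 5 mm off it in x. Nothing else has moved noticeably, so I'm handing in.

```bash
python3 -c "
from rig import r
print(r.hand_in())"
```

```text
the job is handed in; nothing more can be done
None
```

The case is back upright and standing snug against the next case, and the job is handed in. Simulated time was about 9 s.

**What I did:** With the open fingertips tilted 30°, I pushed the case's outer top edge until it dropped onto its base. I then pushed it about 38 mm along the bench with the fingertips about 35 mm above it. I stopped when the force rose from about 3.5 N to 7.7 N, the highest I read, and backed away.

**Last checks (top and side images):**
- **Fit:** the seams of the two cases are 69.9 mm apart (70 mm is snug). The yaw difference is about 0.1–0.2°, and the case sits about 5 mm off in x.
- **Upright:** I judged this from the images, with no direct angle measurement.
- **Other things:** the next case's seam lines did not move. The slide box, tubes, carton, counter and petri dishes look undisturbed.

**Disagreements:**
- **Gap estimate:** my first estimate of about 31 mm was too small because I had used next_case's bottom edge. The seam comparison corrected it, and the contact force agreed.
- **Detector:** its final readings for the tube at the front and the counter differed by 10–12 mm from its first ones. I put that down to detector noise, since the images show no movement. It did not report the slide box, the petri dishes or case_mid in the last picture.

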